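# Hang a coated test panel on the exposure stand

### The arm

A 7-joint arm with a two-finger parallel gripper is mounted at the origin on a cart in front of the work surface, level with it; the furniture and walls round the work are solid. World frame = base frame: x ahead of the robot, y to its left, z up, the work surface at z = 0. Lengths are in mm, angles in rad, forces in N, time in s.
With the tool pointing down it reaches from about 400 to 850 mm from the base axis. Payload 10.4 kg.
Tool frame: the origin (TCP) lies between the finger pads; the fingertips stand 25 mm ahead of it and the grasp point (between the pads) lies 6 mm ahead of it (nose_length is the distance from the TCP to the fingertips, in mm); y points along the fingers, z is the direction in which the jaws open and shut, and the axes are right-handed (so a half turn about y gives the same grasp; the last joint's range is limited). The gripper opens to 85 mm and grips with 20 to 120 N. Pads are 22 mm wide; open, the fingers measure 114 mm over their backs; the gripper's body (76 mm by 85 mm) begins 54 mm behind the grasp point. The pads swing forward as they close: fully open they stand 13 mm farther back than shut.
Start: joints at [1.243, 0.332, -0.065, 1.46, 0.022, 1.35, -0.088], TCP at [187.584, -596.205, 256.338] pointing down, gripper open.
Joint ranges: [-2.6, 2.6], [-0.5, 2.12], [-1.47, 1.34], [0.16, 2.42], [-1.27, 4.41], [0.06, 2.06], [-2.6, 2.6]. Speed limits (rad/s): [2.22, 2.22, 2.79, 2.79, 3.14, 3.14, 3.14].

### API

Orientations are given as [roll, pitch, yaw] about the fixed x, y, z axes, in that order (R = Rz(yaw) Ry(pitch) Rx(roll)).
In Python, from rig import get_state, capture, camera_params, finish_job, nose_length gives the robot as it stands. The module is installed in compiled form; this text tells all that it offers.
- The arm moves only by the tool jog_arm, never from a script. Its argument "series" is one flat list of numbers, 4 for each row, row after row: the shift along the tool's x, y, z in cm, then the turn about the tool's y in degrees. A call has 1 to 20 rows; each row is the pose to reach, as a shift and turn from the pose measured when the call began, along the tool's axes at that moment; what a row does not reach only later rows make up. A row lasts 1/12 s, in which the tool goes at most 41.7 mm and 7.16 degrees, less where a joint would pass 70% of its speed; a pose out of reach is approached as far as the arm can. A call with a gripper value outside its range is refused whole. "jaw" is the gripper command: -1 is fully open, 1 is shut, values between are in proportion, set as the call begins (left out, the last holds). The fingers move at their own pace and stop on an object; "squeeze" is the grip in N (left out, the last holds). Time passes only in rows, so rows that repeat a pose let the fingers close. It gives the time, the measured TCP pose, the force and the opening at its end, in the units of the state.
- get_state(): the state, without advancing time (a new reading comes with each control period).
- capture(name): name is "scene" or "top" or "wrist"; returns the picture (384x512x3 uint8, blue, green, red); there is no depth.
- camera_params(name): a dict with "fovy" (degrees; the focal length in pixels is half the picture's height over the tangent of half this angle, whatever the lens; pixels are square), "cx", "cy" (the principal point, pixels), "R" (3x3) and "t" (3): a world point X has camera coordinates R X + t; the wrist camera has in their place "T_tool_cam" (4x4, takes a point from camera to tool coordinates, whose origin is the TCP and whose axes are the tool frame's). Camera axes: x right, y down, z forward; pixel columns grow to the right and rows downward; lengths in mm; the calibration is good to about 2 mm. A picture is of the moment at which its call begins: read the wrist's pose just before it. camera_params takes no time and is no camera call.
- finish_job(): hands the job in, once; it reports no verdict.
The state is a dict: "time_s": time; "joint_positions": joint angles; "joint_vel": joint speeds; "tau": joint torques, N m; "tcp_pos": TCP position; "tool_rot": TCP orientation; "wrist_force": force on the tool from outside, world axes, zero at the start; "wrist_torque": the same for the moment, N m; "finger_gap": finger opening in mm.
Only numpy, scipy, OpenCV 4.12 (cv2) and the standard library are available. Lean on these libraries where they do the work, as an engineer would, in place of code of your own. Each camera call takes 0.05 s, during which the arm holds its last target.

### The job

The blue-coated test panel has cured: lift it out of the slotted white block and hang it by its hole on the free peg of the leaning exposure stand, coated face outwards (it now stands with the coated face the other way). Push it along the peg until the spring catch has snapped up in front of it, then let go. The stand is only standing there, so do not shove it out of place, and leave the red panels and the bottles as they are.

Things in the scene. Friction and masses are not known exactly. Their poses are not given: they have to be found in the camera images.
- panel_eye (a point): Centre of the blue panel's hole, mid-thickness. z: along the panel to the end with the hole; y: across it; x: along the hole, blue face = -x, bare metal = +x. Hole 13 mm wide, 18 mm below the upper end, 107 mm above the lower. At the start the panel stands upright, hole up, its lower 24 mm in a slot. Held by its two long edges at the hole's height, the hole stays free.
- panel_center (a point): Centre of the blue panel, an aluminium plate 125 long x 50 wide x 8 mm thick, 100 to 180 g, one face and most of the edges painted blue, the other face bare metal; axes as panel_eye, 62.5 mm from either end.
- panel_red_center (a point): Centre of the red panel, of the same shape, in another slot of the block (red face = -x). Bystander.
- block: White block 115 (x) x 78 (y) x 34 mm high, fixed, origin under its centre. Three slots across it at x = -40, 0, +40 mm, each 10 (x) x 53 mm (y), 24 mm deep. The blue and the red panel stand in the outer two, which in which varies, coated faces to +x.
- peg_root (a point): Root of the free peg, on its axis, at the face of its collar (22 mm wide; stops the panel's back). Axes: -x along the peg, outwards and rising; z up along the leaning strip; y level. Peg straight, 10 mm; the 13 mm hole passes only within 15 degrees of square. Strip: spring steel 28 mm wide, ends 17 mm above the peg, 8 mm behind this point; pushed at the peg it yields 1.8 mm per N and springs back.
- peg_tip (a point): Round outer end of the free peg, on its axis, 43.5 mm from peg_root along -x; same axes.
- frame (a joint): Lean of the stand's frame back from vertical, rad (0.54 to 0.74), on a stiff clamped hinge along y, 155 mm below the pegs. The second peg, 140 mm to -y of the free one, carries a red panel hung as it should be (fixed there).
- catch (a joint): Spring catch on top of the free peg, rad: 0 up, 0.26 pressed flush. Brass ramp, hinged 35 mm out from the root, rising towards the root to 11 mm above the axis; its end face is 12 mm out, so an 8 mm panel has 4 mm play behind it. A panel pushed along the peg presses it down (5 to 15 N, the strip yielding up to 20 mm meanwhile); it springs up once the panel is past.
- stand: Exposure stand, loose on rubber feet, 2.4 kg: grey base 165 (x) x 240 mm (y), leaning frame with two strips hinged near its front, quadrant and clamp behind. Origin under the middle; pegs point to its -x. A hard shove moves it; 15 N at the peg does not.
- bottle_tall: White bottle, 50 mm diameter, 135 mm high, origin under its centre. Bystander.
- bottle_small: White bottle, 46 mm diameter, 100 mm high, origin under its centre. Bystander.

How it is judged (in metres and radians):
On the way:
1. the blue panel is lifted clear of the block (z of panel_center in the frame of block above 0.115 m), for 0.1 s.
At the end, for the whole second after the job is handed in: The blue panel hangs free and at rest on the free peg, blue face out, between collar and sprung-up catch: hole centre within 4 mm of the peg axis, within 20 degrees of the strip's direction, catch under 0.08 rad, middle at most 8.5 mm off the collar; peg tip under 15 mm from its start (x of peg_root in the frame of panel_eye between 0.001 and 0.0085 m and y of panel_eye in the frame of peg_root between -0.004 and 0.004 m and z of panel_eye in the frame of peg_root between -0.004 and 0.004 m and angle between the z axis of panel_eye and the z axis of peg_root, either way round below 0.35 rad and value of joint catch below 0.08 rad and linear speed of panel below 0.02 m/s and distance of peg_tip from where it was at the start of the episode below 0.015 m); the robot touches nothing.
It fails at once if the stand is shoved more than 15 mm (distance of stand from where it was at the start of the episode above 0.015 m).
It fails at once if the red panel in the block is moved more than 15 mm (distance of panel_red_center from where it was at the start of the episode above 0.015 m).
It fails at once if a bottle is shifted more than 30 mm or knocked over (distance of any of bottle_tall, bottle_small from where it was at the start of the episode above 0.03 m or angle between any of bottle_tall, bottle_small's own z axis and vertical above 0.4 rad).
It also fails if it takes over 42 s, if anything falls off the work surface, if the arm or the gripper's body presses on something with over 40 N, if the wrist force passes 120 N, or if a joint passes its speed limit or range.

## Working session

There is one attempt and no reset: what is moved stays moved. The work goes in short steps, Python scripts to look and compute and a tool call to move; the robot and the scene stay as the last step left them, time stands still between calls to the robot, and variables do not carry over. Pictures are saved under pics/ and viewed, and the job is handed in when it is done.

Besides the shell and the picture viewer there is one more tool, called after ">>>" in YAML: its name, and indented under it one key for each argument. jog_arm: Moves the arm, as the interface text tells. Its arguments: {"type":"object","properties":{"series":{"type":"array"},"jaw":{"type":"number"},"squeeze":{"type":"number"}},"required":["series"]}

```bash
mkdir -p pics; python3 - <<'E'
from rig import *
import cv2
print(get_state(), nose_length)
for n in("scene","top","wrist"):
    cv2.imwrite(f"pics/{n}0.png",capture(n)); print(n,camera_params(n))
E
```

```text
{'time_s': 0.0, 'joint_positions': array([ 1.24338346,  0.33285365, -0.06469638,  1.46092917,  0.02158658,
        1.34987291, -0.08849115]), 'joint_vel': array([ 0.0014889 ,  0.00123846, -0.00095819, -0.00010276, -0.00148837,
        0.0014041 , -0.00057243]), 'tau': array([-8.55841918e-04, -6.25455022e+01,  4.85322531e-02, -3.91603732e+01,
        1.61994004e-02,  1.00991849e-02,  3.35173024e-05]), 'tcp_pos': array([ 187.47285046, -595.87785689,  255.53305999]), 'tool_rot': array([-1.57216364e+00, -5.05912416e-05, -2.83675654e+00]), 'wrist_force': array([-0.81187652, -0.39881351,  0.05102684]), 'wrist_torque': array([-0.03570513,  0.00519097, -0.02972468]), 'finger_gap': 85.77512169852204} 25.0
scene {'fovy': 53.341301093103354, 'cx': 259.57463825575473, 'cy': 195.64272862911483, 'R': array([[-0.85993442, -0.51007985, -0.01820255],
       [-0.33172235,  0.5856374 , -0.73958713],
       [ 0.38790859, -0.62995824, -0.67281464]]), 't': array([500.26230974, 254.93033571, 755.78168761])}
top {'fovy': 47.077413484703, 'cx': 253.84238671503644, 'cy': 192.83185668140536, 'R': array([[-0.01486095, -0.99987933, -0.00452474],
       [-0.99351877,  0.01527613, -0.11263701],
       [ 0.11269253,  0.00282152, -0.9936259 ]]), 't': array([  74.7587838 ,  537.8448284 , 1079.48692493])}
wrist {'fovy': 62.33401361035091, 'cx': 252.88768727650873, 'cy': 194.51284776496394, 'T_tool_cam': array([[-1.00310554e-03,  9.61582299e-01,  2.74514983e-01,
        -6.93883533e+01],
       [-5.02933415e-04, -2.74515571e-01,  9.61582523e-01,
        -1.17455438e+02],
       [ 9.99999370e-01,  8.26505995e-04,  7.58979959e-04,
         6.27095371e-01],
       [ 0.00000000e+00,  0.00000000e+00,  0.00000000e+00,
         1.00000000e+00]])}
```

View pics/scene0.png

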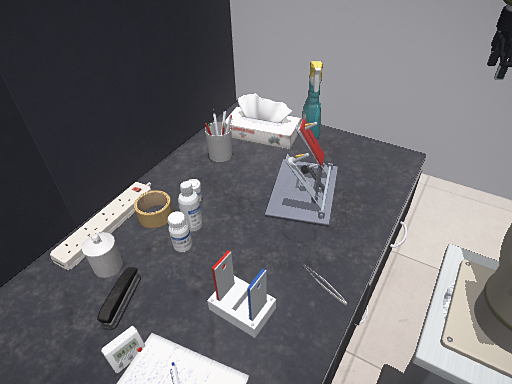

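View pics/top0.png

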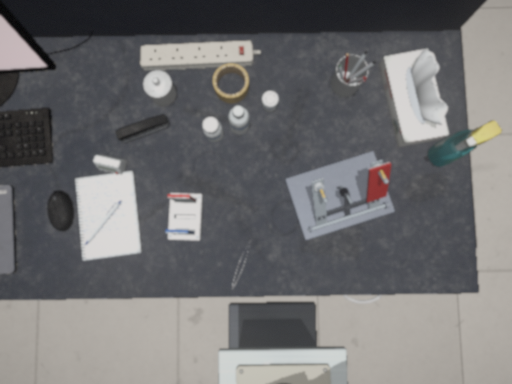

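View pics/wrist0.png

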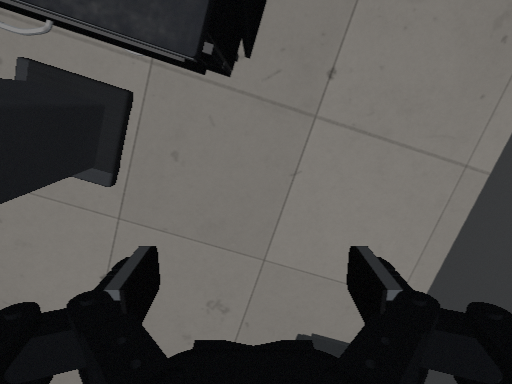

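```bash
python3 - <<'E'
import cv2,numpy as np
s=cv2.imread('pics/scene0.png');t=cv2.imread('pics/top0.png')
a=cv2.resize(s[110:240,250:360],None,fx=5,fy=4.5,interpolation=2); a=cv2.resize(s[115:230,255:355],(500,575),interpolation=cv2.INTER_CUBIC)
b=cv2.resize(s[245:335,200:285],(510,540),interpolation=cv2.INTER_CUBIC)
cv2.imwrite('pics/za.png',a);cv2.imwrite('pics/zb.png',b)
cv2.imwrite('pics/zc.png',cv2.resize(t[145:245,280:400],(720,600),interpolation=cv2.INTER_CUBIC))
cv2.imwrite('pics/zd.png',cv2.resize(t[180:250,150:220],(560,560),interpolation=cv2.INTER_CUBIC))
E
```

```text
(no output)
```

View pics/za.png

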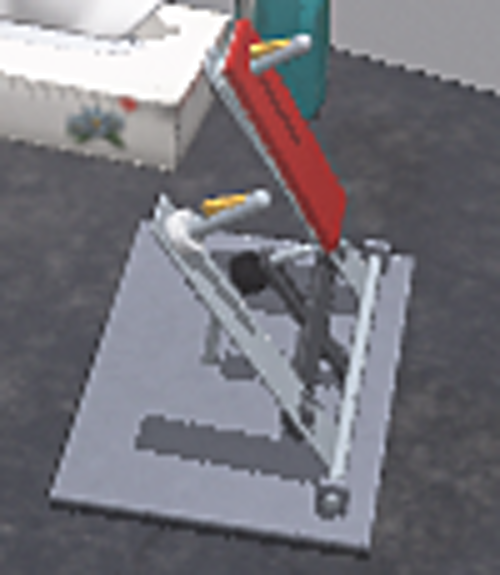

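View pics/zb.png

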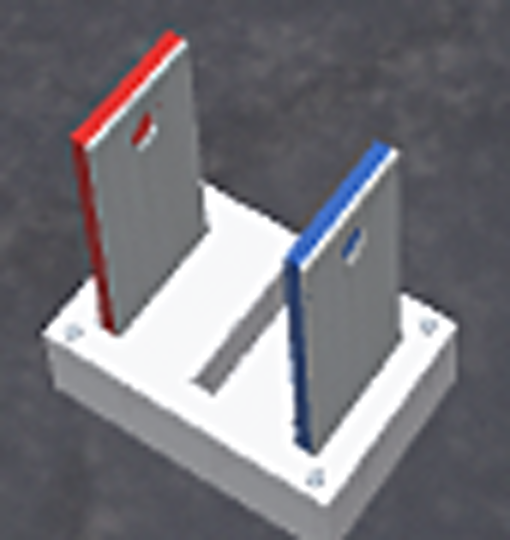

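View pics/zc.png

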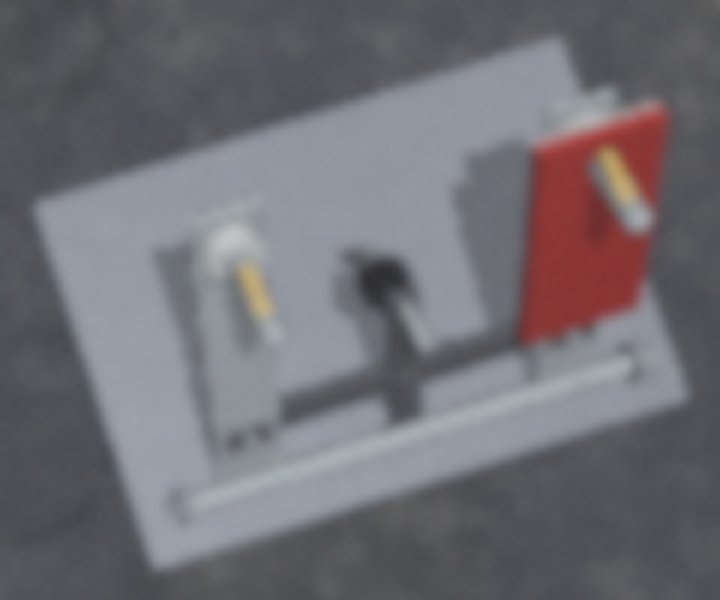

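View pics/zd.png

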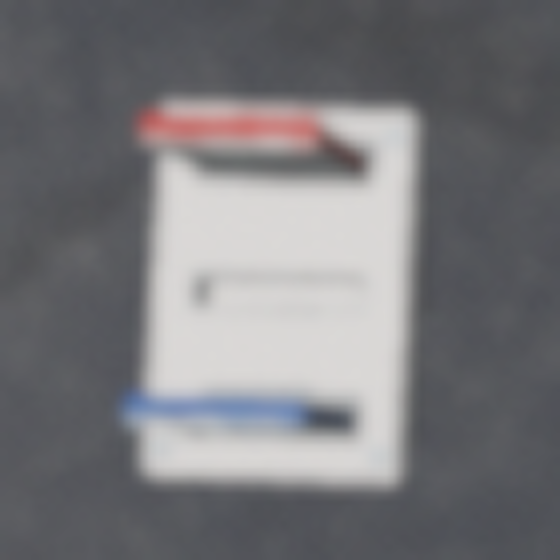

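```bash
cat > h.py <<'E'
import numpy as np, cv2
from scipy.optimize import least_squares
from rig import *
def K(p,h=384):
    f=h/2/np.tan(np.radians(p['fovy'])/2); return f
def proj(p,X):
    X=np.atleast_2d(X); c=X@p['R'].T+p['t']; f=K(p)
    return np.c_[p['cx']+f*c[:,0]/c[:,2],p['cy']+f*c[:,1]/c[:,2]]
def unz(uv,s,o): return (np.array(uv,float)+.5)/s-.5+np.array(o)
S=camera_params('scene');T=camera_params('top')
def tri(us,ut):
    r=least_squares(lambda X:np.r_[proj(S,X)[0]-us,proj(T,X)[0]-ut],[500,0,100]); return r.x,r.fun
def stand_pts(p):
    x,y,z,yaw,lean=p   # root of free peg; yaw of stand x axis
    X=np.array([np.cos(yaw),np.sin(yaw),0]);Y=np.array([-np.sin(yaw),np.cos(yaw),0]);Zv=np.array([0,0,1.])
    xa=np.cos(lean)*X-np.sin(lean)*Zv; za=np.sin(lean)*X+np.cos(lean)*Zv
    return np.array([x,y,z]),xa,Y,za
E
python3 - <<'E'
from h import *
sa=lambda *u:unz(u,5,(255,115)); tc=lambda *u:unz(u,6,(280,145)); sb=lambda *u:unz(u,6,(200,245)); td=lambda *u:unz(u,8,(150,180))
for n,a,b in [('tip',sa(262,199),tc(279,338)),('redtip',sa(302,43),tc(643,218)),('collar',sa(183,230),tc(233,250)),
 ('baseA',sa(55,500),tc(38,205)),('baseB',sa(368,548),tc(155,570)),('baseC',sa(412,258),tc(688,400)),
 ('blk+x+y',sb(45,333),td(160,105)),('blk-x+y',sb(325,503),td(142,480)),('blk-x-y',sb(455,325),td(402,485)),
 ]:
    X,e=tri(a,b); print(n,X.round(1),e.round(2))
# stand fit
def f(p):
    r,xa,ya,za=stand_pts(p); tip=r-43.5*xa; rt=tip-140*ya
    return np.r_[proj(S,tip)[0]-sa(262,199),proj(T,tip)[0]-tc(279,338),proj(S,rt)[0]-sa(302,43),proj(T,rt)[0]-tc(643,218),(proj(S,r)[0]-sa(183,230))*.5,(proj(T,r)[0]-tc(233,250))*.5]
r=least_squares(f,[600,-200,140,0.2,.64]); print('stand',r.x.round(3),r.fun.round(2)); q=stand_pts(r.x); print('tip',q[0]-43.5*q[1])
def blk(p,X):
    c,s=np.cos(p[2]),np.sin(p[2]);X=np.array(X,float); return np.c_[p[0]+c*X[:,0]-s*X[:,1],p[1]+s*X[:,0]+c*X[:,1],X[:,2]]
P=[[57.5,39,34],[-57.5,39,34],[-57.5,-39,34],[57.5,-39,34]]
def g(p):
    B=blk(p,P); E=blk(p,[[-36,25,135],[-36,-25,135]]); H=blk(p,[[-44,0,117]])
    E2=blk(p,[[-44,25,135],[-44,-25,135]])
    return np.r_[(proj(S,B)[:3]-[sb(45,333),sb(325,503),sb(455,325)]).ravel(),(proj(T,B)-[td(160,105),td(142,480),td(402,485),td(418,110)]).ravel(),
     (proj(S,E)-[sb(290,262),sb(380,143)]).ravel()*.5,(proj(S,E2)-[sb(303,268),sb(398,153)]).ravel()*.5]
r=least_squares(g,[450,200,0]); print('block',r.x.round(3),r.fun.round(2)); print('hole',blk(r.x,[[-40,0,117]]))
E
```

```text
tip [502.7 -90.6 177. ] [ 0.29  0.03 -0.11 -0.26]
redtip [ 544.3 -225.2  176. ] [ 0.08  0.01 -0.03 -0.06]
collar [537.5 -78.5 154.3] [-0. -0.  0.  0.]
baseA [575.5 -17.2   7.1] [-0.58 -0.08  0.25  0.53]
baseB [420.  -62.1  11.2] [-0.02 -0.    0.01  0.02]
baseC [ 488.8 -289.6   12.6] [ 0.23  0.02 -0.07 -0.19]
blk+x+y [540.1 276.6  39.1] [-0.5  -0.08  0.31  0.55]
blk-x+y [425.7 282.1  41. ] [ 0.24  0.03 -0.13 -0.29]
blk-x-y [423.1 202.7  34.9] [ 0.28  0.03 -0.14 -0.32]
stand [ 5.37831e+02 -7.99420e+01  1.53302e+02  3.00000e-01  5.68000e-01] [ 0.28  0.1  -0.07 -0.28  0.07 -0.09 -0.23 -0.01  0.07 -0.02  0.29 -0.05]
tip [502.80052566 -90.76981801 176.70877638]
block [ 4.82547e+02  2.38991e+02 -4.30000e-02] [-0.5   0.6   0.33  0.9   0.17  0.15  1.14  0.18  1.12 -0.7  -0.01 -0.45
 -0.11  0.39 -0.59 -0.16 -0.38 -0.03  0.21  0.38 -0.04  0.09]
hole [[442.58363574 240.69242665 117.        ]]
```

```bash
cat >> h.py <<'E'
def Rt():
    from scipy.spatial.transform import Rotation as Ro
    s=get_state(); return Ro.from_euler('xyz',s['tool_rot']).as_matrix(), np.array(s['tcp_pos']), s
def rel(target,yaw=None):
    R,p,s=Rt(); d=R.T@(np.array(target)-p)/10
    y0=np.arctan2(R[1,0],R[0,0]); t=0 if yaw is None else -np.degrees(yaw-y0)
    print('shift cm',d.round(2),'turn deg',round(t,2),'(alt',round(t-360*np.sign(t),1),') yaw',y0.round(3),'t',s['time_s'])
def wcam(R,p):
    w=camera_params('wrist');M=w['T_tool_cam']; Rc=R@M[:3,:3]; c=R@M[:3,3]+p
    return dict(fovy=w['fovy'],cx=w['cx'],cy=w['cy'],R=Rc.T,t=-Rc.T@c)
def snap(name,cam='wrist',scale=1.5,crop=None):
    R,p,s=Rt(); im=capture(cam); cv2.imwrite(f'pics/{name}_raw.png',im); np.savez(f'pics/{name}.npz',R=R,p=p)
    if crop: im=im[crop[1]:crop[3],crop[0]:crop[2]]
    cv2.imwrite(f'pics/{name}.png',cv2.resize(im,None,fx=scale,fy=scale,interpolation=cv2.INTER_CUBIC)); print(p.round(1),s['tool_rot'].round(4),s['wrist_force'].round(1),s['finger_gap'],s['time_s'])
def cam_of(name):
    d=np.load(f'pics/{name}.npz'); return wcam(d['R'],d['p'])
E
python3 -c "
from h import *
rel([480,-120,290])"
```

```text
shift cm [-42.19  -3.39 -36.63] turn deg 0 (alt 0 ) yaw -2.837 t 0.15
```

>>> jog_arm:
  series: [-42.2, -3.4, -36.6, 0, -42.2, -3.4, -36.6, 0, -42.2, -3.4, -36.6, 0, -42.2, -3.4, -36.6, 0, -42.2, -3.4, -36.6, 0, -42.2, -3.4, -36.6, 0, -42.2, -3.4, -36.6, 0, -42.2, -3.4, -36.6, 0, -42.2, -3.4, -36.6, 0, -42.2, -3.4, -36.6, 0, -42.2, -3.4, -36.6, 0, -42.2, -3.4, -36.6, 0, -42.2, -3.4, -36.6, 0, -42.2, -3.4, -36.6, 0, -42.2, -3.4, -36.6, 0, -42.2, -3.4, -36.6, 0, -42.2, -3.4, -36.6, 0, -42.2, -3.4, -36.6, 0]

```text
time_s: 1.65
tcp_pos: [479.6, -121.6, 289.8]
tool_rot: [-1.572, -0.001, -2.839]
wrist_force: [-0.5, -0.5, -0.7]
finger_gap: 85.2
```

```bash
python3 -c "
from h import *
snap('w1'); print(get_state()['joint_positions'])"
```

```text
[ 479.6 -121.6  289.8] [-1.5718e+00 -7.0000e-04 -2.8390e+00] [-0.5 -0.5 -0.7] 85.22463133471575 1.65
[ 0.68206078  0.0603213  -0.54243854  1.71894932  0.03113895  1.37195126
 -1.13404928]
```

View pics/w1.png

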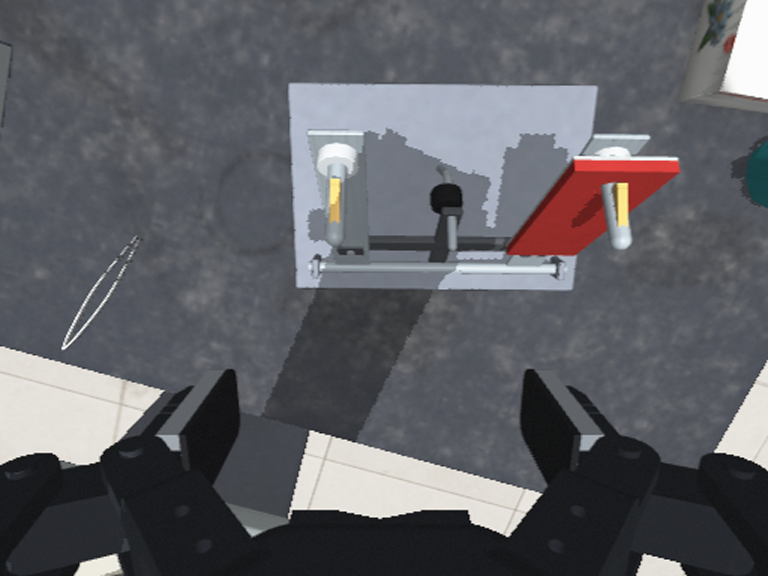

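```bash
python3 - <<'E'
import cv2
im=cv2.imread('pics/w1_raw.png')
cv2.imwrite('pics/w1z.png',cv2.resize(im[80:180,190:290],(600,600),interpolation=cv2.INTER_CUBIC))
cv2.imwrite('pics/w1y.png',cv2.resize(im[80:180,370:470],(600,600),interpolation=cv2.INTER_CUBIC))
E
```

```text
(no output)
```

View pics/w1z.png

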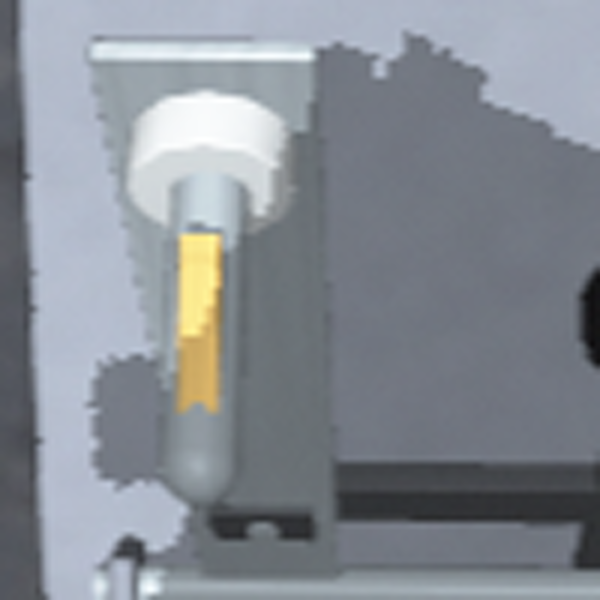

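View pics/w1y.png

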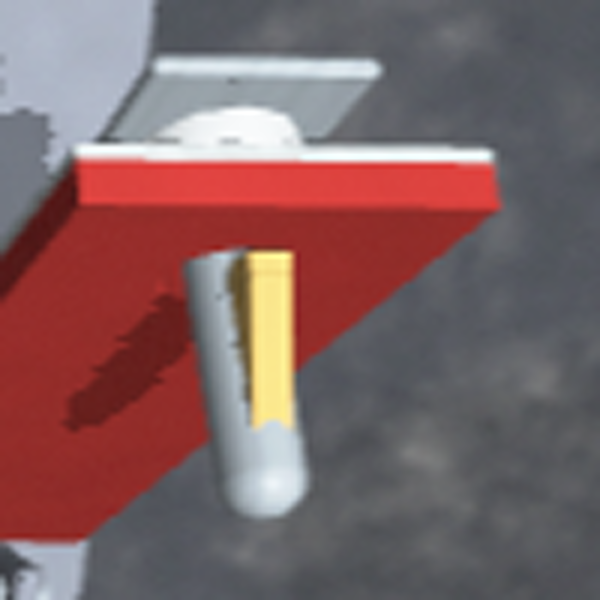

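```bash
cat > fit.py <<'E'
from h import *
sa=lambda *u:unz(u,5,(255,115)); tc=lambda *u:unz(u,6,(280,145)); w=lambda *u:unz(u,6,(190,80)); wr=lambda *u:unz(u,6,(370,80))
W=cam_of('w1')
def f(p,v=0):
    r,xa,ya,za=stand_pts(p[:5]); tip=r-43.5*xa; rt=tip-140*ya
    top=r+8*xa+17*za
    o=[]
    # peg tip = sphere centre 5mm in
    tc5=tip+5*xa; rt5=rt+5*xa
    o+=[(proj(S,tc5)[0]-sa(258,200)),(proj(T,tc5)[0]-tc(278,333)),(proj(S,rt5)[0]-sa(298,45)),(proj(T,rt5)[0]-tc(641,215))]
    o+=[(proj(W,tc5)[0]-w(202,467))*2,(proj(W,rt5)[0]-wr(267,480))*2]
    o+=[(proj(W,top+14*ya)[0]-w(91,58))*2,(proj(W,top-14*ya)[0]-w(315,58))*2]
    o+=[(proj(W,top+14*ya-140*ya)[0]-wr(152,75))*2,(proj(W,top-14*ya-140*ya)[0]-wr(380,75))*2]
    return np.concatenate(o)
r=least_squares(f,[538,-80,153,0.3,.57]); print(r.x.round(3)); print(r.fun.reshape(-1,2).round(1)); q=stand_pts(r.x); print('tip',(q[0]-43.5*q[1]).round(1))
def f2(p): return f(p)[8:]
r2=least_squares(f2,r.x); print('wrist only',r2.x.round(3)); print(r2.fun.reshape(-1,2).round(1)); q=stand_pts(r2.x); print('tip',(q[0]-43.5*q[1]).round(1))
E
python3 fit.py
```

```text
[ 5.33231e+02 -8.28130e+01  1.53304e+02  2.92000e-01  6.43000e-01]
[[ 0.9 -0.3]
 [ 0.5  0.1]
 [ 1.1 -0.6]
 [ 0.6  0.6]
 [-1.  -0.9]
 [-0.6 -0.7]
 [-0.5  0.2]
 [ 1.2  1.2]
 [ 0.3 -0.6]
 [ 0.4  0.3]]
tip [499.9 -92.8 179.4]
wrist only [ 5.33207e+02 -8.28240e+01  1.53376e+02  2.92000e-01  6.43000e-01]
[[-1.  -0.8]
 [-0.5 -0.6]
 [-0.5  0.3]
 [ 1.2  1.3]
 [ 0.4 -0.6]
 [ 0.5  0.4]]
tip [499.9 -92.8 179.5]
```

```bash
python3 -c "
from h import *
rel([443,240.5,250],3.098-2*np.pi)"
```

```text
shift cm [ -7.29   4.02 -35.65] turn deg 19.83 (alt -340.2 ) yaw -2.839 t 1.7
```

>>> jog_arm:
  series: [-7.3, 4.0, -35.6, 19.8, -7.3, 4.0, -35.6, 19.8, -7.3, 4.0, -35.6, 19.8, -7.3, 4.0, -35.6, 19.8, -7.3, 4.0, -35.6, 19.8, -7.3, 4.0, -35.6, 19.8, -7.3, 4.0, -35.6, 19.8, -7.3, 4.0, -35.6, 19.8, -7.3, 4.0, -35.6, 19.8, -7.3, 4.0, -35.6, 19.8, -7.3, 4.0, -35.6, 19.8, -7.3, 4.0, -35.6, 19.8, -7.3, 4.0, -35.6, 19.8]

```text
time_s: 2.78
tcp_pos: [444.0, 238.2, 250.1]
tool_rot: [-1.571, -0.001, 3.095]
wrist_force: [0.4, -0.9, 0.9]
finger_gap: 85.6
```

```bash
python3 -c "
from h import *
snap('w2'); print(get_state()['joint_positions'])"
```

```text
[444.  238.2 250.1] [-1.5707e+00 -7.0000e-04  3.0955e+00] [ 0.4 -0.9  0.9] 85.63124783943482 2.7833
[ 0.24505594  0.15302309 -0.89216823  1.74568496  0.12306049  1.30176591
 -2.29137437]
```

View pics/w2.png

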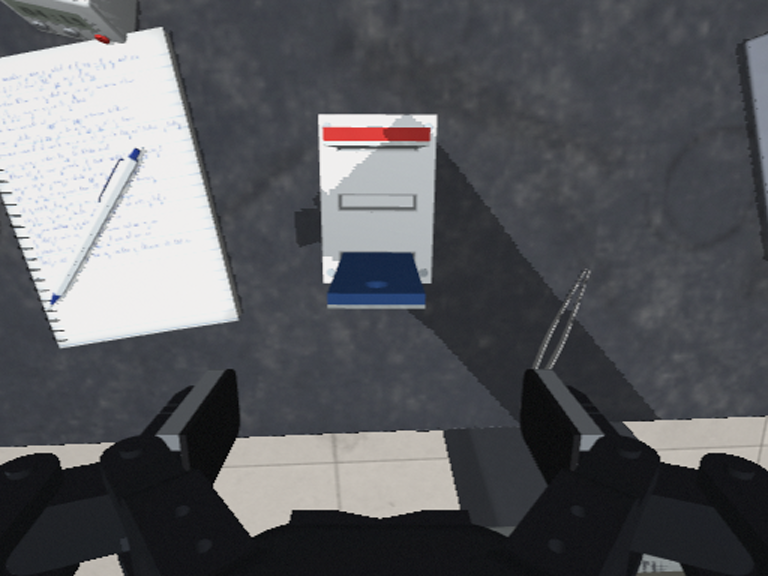

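```bash
python3 - <<'E'
import cv2
from h import *
im=cv2.imread('pics/w2_raw.png')
cv2.imwrite('pics/w2z.png',cv2.resize(im[150:220,205:295],(720,560),interpolation=cv2.INTER_CUBIC))
E
```

```text
(no output)
```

View pics/w2z.png

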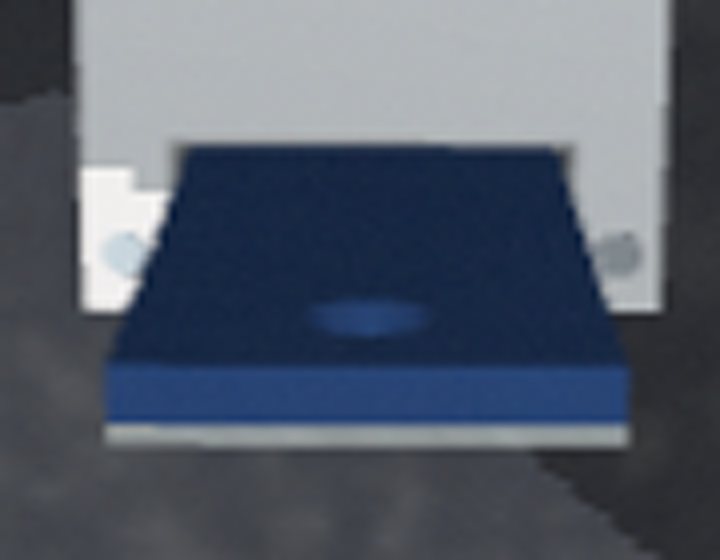

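```bash
python3 - <<'E'
from h import *
W=cam_of('w2'); z=lambda *u:unz(u,8,(205,150))
obs=np.array([z(105,366),z(630,366),z(103,446),z(630,446)])
def f(p):
    x,y,h,yaw=p; X=np.array([np.cos(yaw),np.sin(yaw),0]);Y=np.array([-X[1],X[0],0]); c=np.array([x,y,h])
    P=[c-4*X-25*Y, c-4*X+25*Y, c+4*X-25*Y,c+4*X+25*Y]
    return (proj(W,P)-obs).ravel()
# order: image right = tool z = yaw+90
r=least_squares(f,[443,240,135,3.098]); print(r.x.round(3),r.fun.round(2))
g=lambda q:f([q[0],q[1],135,q[2]]); r=least_squares(g,[443,240,3.098]); print(r.x.round(3),r.fun.round(2))
c,s=np.cos(r.x[2]),np.sin(r.x[2]); 
rel([r.x[0],r.x[1],117+6],r.x[2]); rel([r.x[0],r.x[1],117+3],r.x[2])
E
```

```text
[443.098 239.226 136.631   3.096] [-0.28 -0.04  0.13 -0.02  0.29  0.02 -0.15  0.04]
[442.606 239.261   3.096] [-0.04 -0.01 -0.1   0.01  0.52 -0.02 -0.38 -0.  ]
shift cm [ 0.14 12.72 -0.1 ] turn deg -0.04 (alt 360.0 ) yaw 3.095 t 2.8333
shift cm [ 0.14 13.02 -0.1 ] turn deg -0.04 (alt 360.0 ) yaw 3.095 t 2.8333
```

>>> jog_arm:
  series: [0.14, 4.0, -0.1, 0, 0.14, 8.0, -0.1, 0, 0.14, 11.0, -0.1, 0, 0.14, 13.1, -0.1, 0, 0.14, 13.1, -0.1, 0, 0.14, 13.1, -0.1, 0]

```text
time_s: 3.33
tcp_pos: [442.6, 238.2, 119.2]
tool_rot: [-1.57, -0.002, 3.094]
wrist_force: [-0.4, 0.6, 1.1]
finger_gap: 85.3
```

>>> jog_arm:
  series: [0, 0, 0, 0, 0, 0, 0, 0, 0, 0, 0, 0, 0, 0, 0, 0, 0, 0, 0, 0, 0, 0, 0, 0, 0, 0, 0, 0, 0, 0, 0, 0]
  jaw: 1
  squeeze: 25

```text
time_s: 4.0
tcp_pos: [443.7, 238.7, 120.7]
tool_rot: [-1.571, 0.001, 3.094]
wrist_force: [-0.1, -0.2, 6.7]
finger_gap: 49.7
```

```bash
python3 -c "
from h import *
snap('w3')"
```

```text
[443.7 238.7 120.7] [-1.5708e+00  8.0000e-04  3.0937e+00] [-0.1 -0.2  6.7] 49.719028705116145 4.0
```

View pics/w3.png

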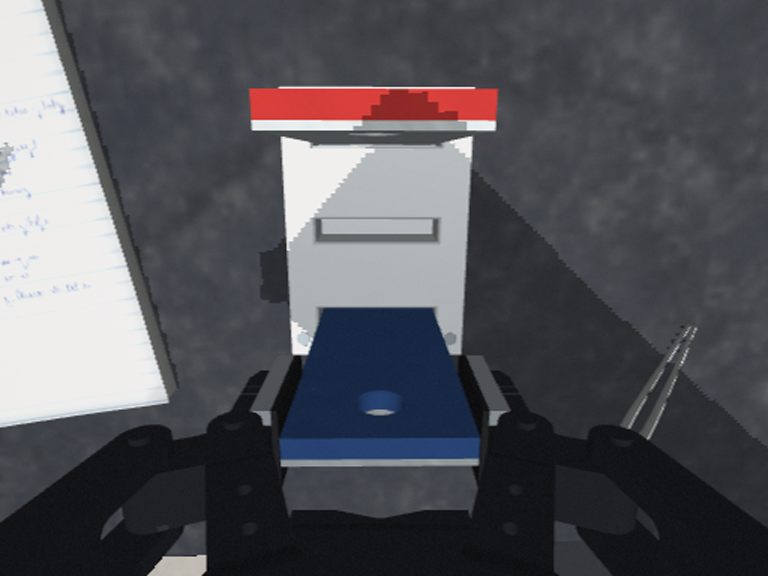

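>>> jog_arm:
  series: [0, -0.7, 0, 0, 0, -1.4, 0, 0, 0, -2.0, 0, 0, 0, -2.0, 0, 0, 0, -2.0, 0, 0]

```text
time_s: 4.47
tcp_pos: [443.9, 238.6, 141.1]
tool_rot: [-1.571, 0.002, 3.094]
wrist_force: [0.5, -0.6, -1.0]
finger_gap: 49.9
```

```bash
python3 -c "
from h import *
snap('w4');snap('s4','scene',6,(200,235,290,320))"
```

```text
[443.9 238.6 141.1] [-1.5709e+00  1.7000e-03  3.0935e+00] [ 0.5 -0.6 -1. ] 49.92199784458147 4.4667
[443.6 238.5 140.7] [-1.5706e+00  9.0000e-04  3.0935e+00] [ 0.7  0.1 -1.7] 49.55828586360824 4.5167
```

View pics/s4.png

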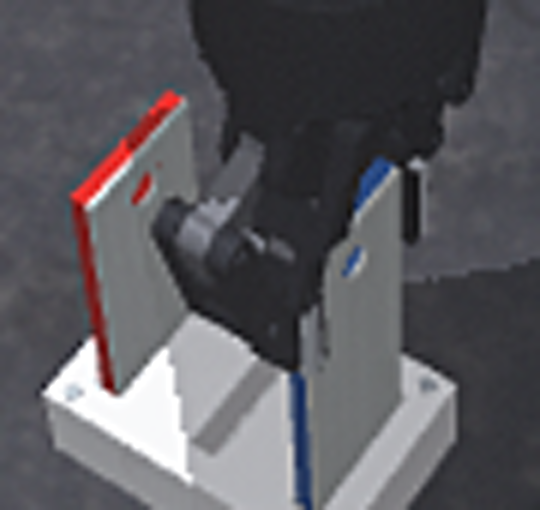

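View pics/w4.png

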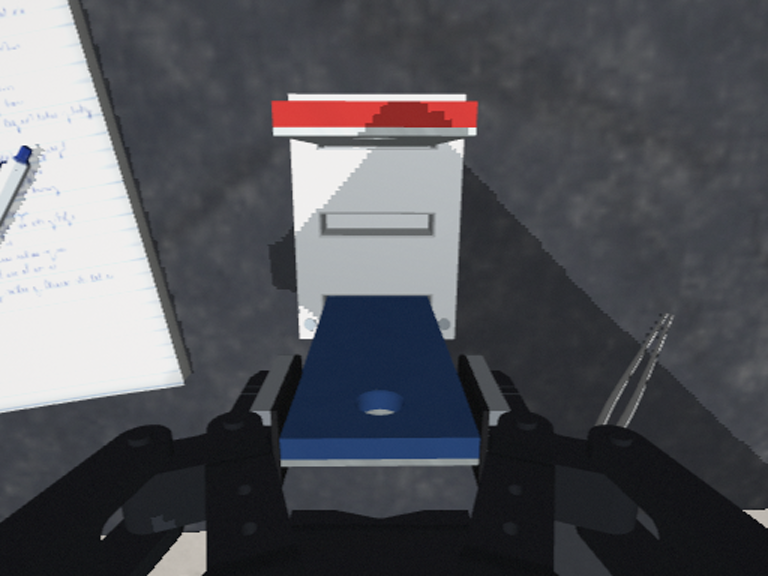

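>>> jog_arm:
  series: [0.6, 0, 0, 0, 1.2, 0.02, 0, 0, 1.7, 0.05, 0, 0, 2.25, 0.14, 0, 0, 2.8, 0.25, 0, 0, 3.3, 0.38, 0, 0, 3.8, 0.55, 0, 0, 4.3, 0.73, 0, 0, 4.8, 0.95, 0, 0, 5.3, 1.18, 0, 0, 5.75, 1.45, 0, 0, 6.2, 1.73, 0, 0, 6.4, 1.85, 0, 0, 6.4, 1.85, 0, 0, 6.4, 1.85, 0, 0]

```text
time_s: 5.82
tcp_pos: [379.2, 241.5, 121.7]
tool_rot: [-1.57, -0.0, 3.094]
wrist_force: [-0.2, 2.6, 0.6]
finger_gap: 49.7
```

```bash
python3 -c "
from h import *
snap('w5');snap('s5','scene',5,(205,235,305,345))"
```

```text
[379.2 241.5 121.7] [-1.5703e+00 -4.0000e-04  3.0937e+00] [-0.2  2.6  0.6] 49.74553001435261 5.8167
[379.2 241.5 121.8] [-1.5703e+00 -5.0000e-04  3.0937e+00] [ 0.1  1.7 -0.2] 49.550982852401255 5.8667
```

View pics/s5.png

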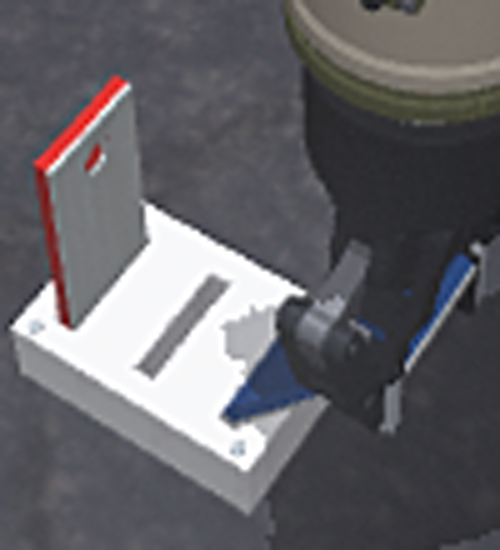

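View pics/w5.png

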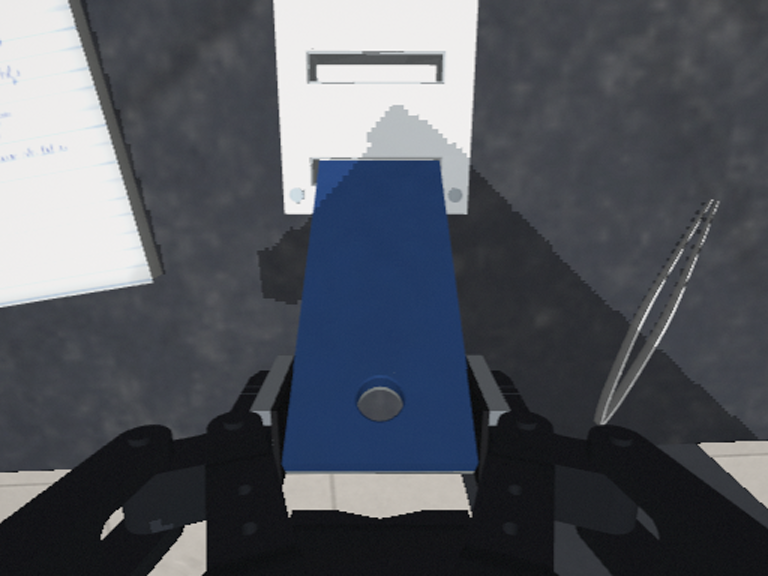

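```bash
python3 - <<'E'
import cv2
im=cv2.imread('pics/w5_raw.png')
cv2.imwrite('pics/w5z.png',cv2.resize(im[230:330,175:335],(800,500),interpolation=cv2.INTER_CUBIC))
E
cat > pan.py <<'E'
from h import *
I=dict(R=np.eye(3),p=np.zeros(3)); WT=wcam(np.eye(3),np.zeros(3))
# panel in tool frame: u along panel to hole end, n bare normal
def panel(tl,tr,bl,br,ho,w=None):
    obs=np.array([tl,tr,bl,br,ho])
    if w is None: w=[1,1,1,1,1]
    def f(q):
        h=q[:3];th,ro,ya=q[3:]
        from scipy.spatial.transform import Rotation as Ro
        # nominal tool: x fwd(bare), y down, z right ; panel upright: n=+x,u=-y,s=+z ; tilt: top to +x
        M=Ro.from_euler('YX',[ya,ro]).as_matrix()
        u=M@np.array([np.sin(th),-np.cos(th),0]);n=M@np.array([np.cos(th),np.sin(th),0]);s=M@np.array([0,0,1.])
        P=[h+18*u-4*n-25*s,h+18*u-4*n+25*s,h-107*u-4*n-25*s,h-107*u-4*n+25*s,h-4*n]
        return ((proj(WT,P)-obs)*np.array(w)[:,None]).ravel()
    r=least_squares(f,[0,2,0,.6,0,0]); print('hole in tool',r.x[:3].round(2),'tilt,roll,yaw',r.x[3:].round(4),'res',r.fun.round(2)); return r.x
E
python3 -c "
from pan import *
k=lambda *u: unz(u,1.5,(0,0))
panel(k(285,471),k(477,470),k(318,160),k(440,160),k(380,402))"
```

```text
hole in tool [0.59 5.2  1.09] tilt,roll,yaw [ 0.66   -0.0045 -0.0027] res [-0.46 -0.59  0.21 -0.49  0.4  -0.05 -0.47 -0.2   0.32  1.33]
```

View pics/w5z.png

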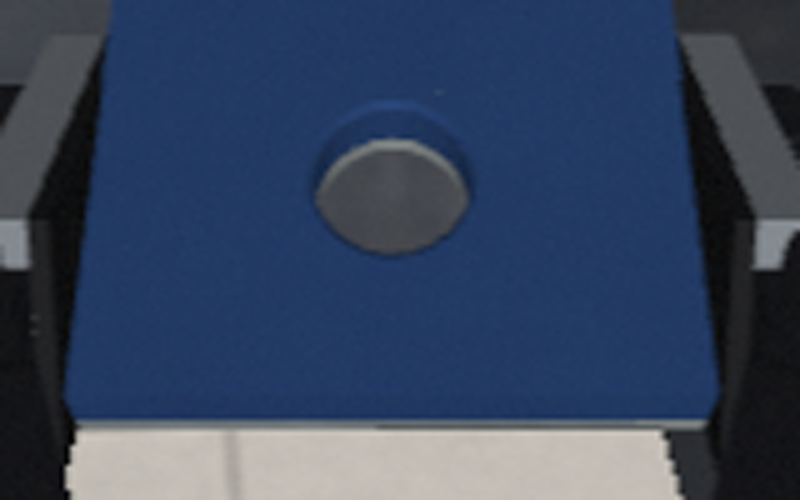

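```bash
python3 -c "
from pan import *
k=lambda *u: unz(u,1.5,(0,0)); z=lambda *u: unz(u,5,(175,230))
panel(z(66,422),z(720,422),k(318,160),k(440,160),z(393,176))"
```

```text
hole in tool [-1.26  2.57  0.92] tilt,roll,yaw [ 0.6384 -0.0047  0.0008] res [-0.69 -1.3   0.72 -1.5   0.24 -0.28 -0.18 -0.13 -0.07  3.32]
```

```bash
python3 -c "
from pan import *
k=lambda *u: unz(u,1.5,(0,0)); z=lambda *u: unz(u,5,(175,230))
panel(z(65,396),z(720,396),k(318,160),k(440,160),z(393,176))"
```

```text
hole in tool [-1.97  3.79  0.9 ] tilt,roll,yaw [ 0.6288 -0.0044  0.0008] res [-0.09  0.02  0.18 -0.15  0.61 -0.15 -0.54 -0.01 -0.13  0.25]
```

```bash
python3 -c "
from h import *
rel([379.2,241.5,320]);rel([440,60,320])"
```

```text
shift cm [ 2.000e-02 -1.982e+01  1.000e-02] turn deg 0 (alt 0 ) yaw 3.094 t 5.9167
shift cm [ -6.93 -19.82  17.85] turn deg 0 (alt 0 ) yaw 3.094 t 5.9167
```

>>> jog_arm:
  series: [0, 0, 0, 0, 0, 0, 0, 0, 0, 0, 0, 0]
  jaw: 1
  squeeze: 100

```text
time_s: 6.17
tcp_pos: [379.3, 241.6, 121.7]
tool_rot: [-1.571, -0.001, 3.093]
wrist_force: [1.1, 1.9, 0.2]
finger_gap: 48.2
```

>>> jog_arm:
  series: [0, -3, 0, 0, 0, -7, 0, 0, 0, -11, 0, 0, 0, -15, 0, 0, 0, -18.5, 0, 0, -1, -19.8, 3, -7, -2, -19.8, 6, -14, -3, -19.8, 9, -21, -4, -19.8, 12, -28, -5, -19.8, 14, -35, -6, -19.8, 16, -42, -7, -19.8, 17.8, -49, -7, -19.8, 17.8, -56, -7, -19.8, 17.8, -63, -7, -19.8, 17.8, -70, -7, -19.8, 17.8, -77, -7, -19.8, 17.8, -84, -7, -19.8, 17.8, -91, -7, -19.8, 17.8, -98, -7, -19.8, 17.8, -98]

```text
time_s: 7.83
tcp_pos: [440.3, 60.1, 319.2]
tool_rot: [-1.573, -0.0, -1.472]
wrist_force: [0.4, -0.6, -1.8]
finger_gap: 48.5
```

```bash
python3 -c "
from h import *
rel([440,-111,275],0.295); print(get_state()['joint_positions'])"
```

```text
shift cm [17.02  4.44 -1.71] turn deg -101.23 (alt 258.8 ) yaw -1.472 t 7.8333
[ 0.3785707  -0.07674436 -0.57511482  1.77684301 -0.04194439  1.43176418
 -0.09034543]
```

```bash
python3 -c "
from h import *
rel([483,-4,299],0.295)"
```

```text
shift cm [6.8  2.02 3.62] turn deg -101.23 (alt 258.8 ) yaw -1.472 t 7.8333
```

>>> jog_arm:
  series: [2, 0.5, 1, -7.1, 4, 1, 2, -14.2, 6.8, 2, 3.6, -21.3, 6.8, 2, 3.6, -28.4, 6.8, 2, 3.6, -35.5, 6.8, 2, 3.6, -42.6, 6.8, 2, 3.6, -49.7, 6.8, 2, 3.6, -56.8, 6.8, 2, 3.6, -63.9, 6.8, 2, 3.6, -71, 6.8, 2, 3.6, -78, 6.8, 2, 3.6, -85, 6.8, 2, 3.6, -92, 6.8, 2, 3.6, -99, 6.8, 2, 3.6, -101.2, 6.8, 2, 3.6, -101.2, 6.8, 2, 3.6, -101.2, 6.8, 2, 3.6, -101.2]

```text
time_s: 9.33
tcp_pos: [482.6, -4.1, 298.9]
tool_rot: [-1.571, 0.003, 0.292]
wrist_force: [-0.5, -0.1, -2.4]
finger_gap: 48.4
```

```bash
python3 -c "
from h import *
snap('w6'); print(get_state()['joint_positions'])"
```

```text
[482.6  -4.1 298.9] [-1.5705  0.0032  0.2924] [-0.5 -0.1 -2.4] 48.37577276613284 9.3333
[ 0.4348549   0.02674322 -0.5254418   1.73080079  0.01402214  1.39070921
  1.77057884]
```

View pics/w6.png

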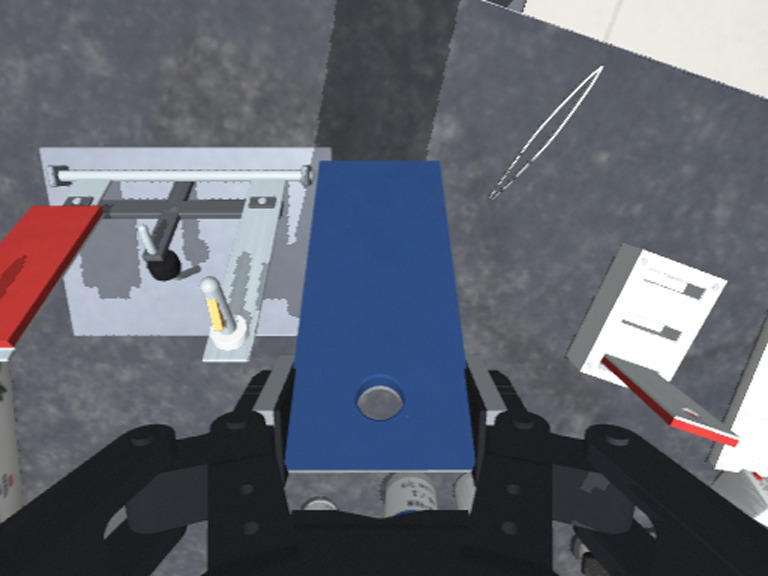

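```bash
python3 - <<'E'
import cv2
im=cv2.imread('pics/w6_raw.png')
cv2.imwrite('pics/w6z.png',cv2.resize(im[165:255,120:210],(630,630),interpolation=cv2.INTER_CUBIC))
cv2.imwrite('pics/w6y.png',cv2.resize(im[220:330,175:335],(800,550),interpolation=cv2.INTER_CUBIC))
E
```

```text
(no output)
```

View pics/w6z.png

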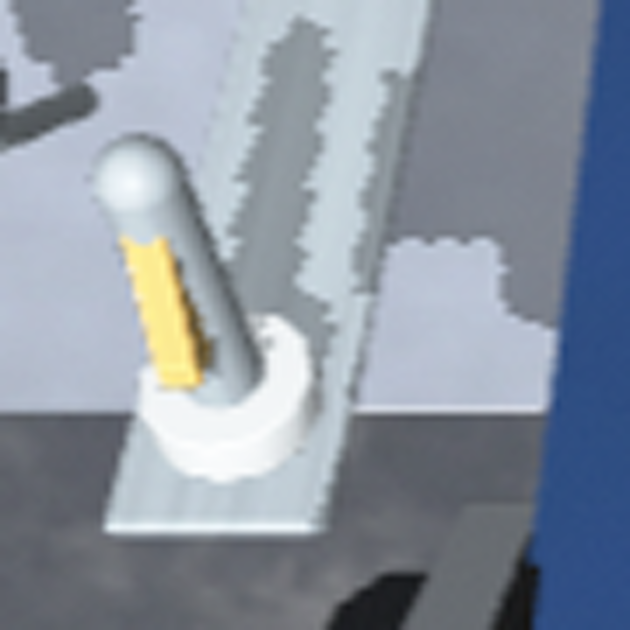

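View pics/w6y.png

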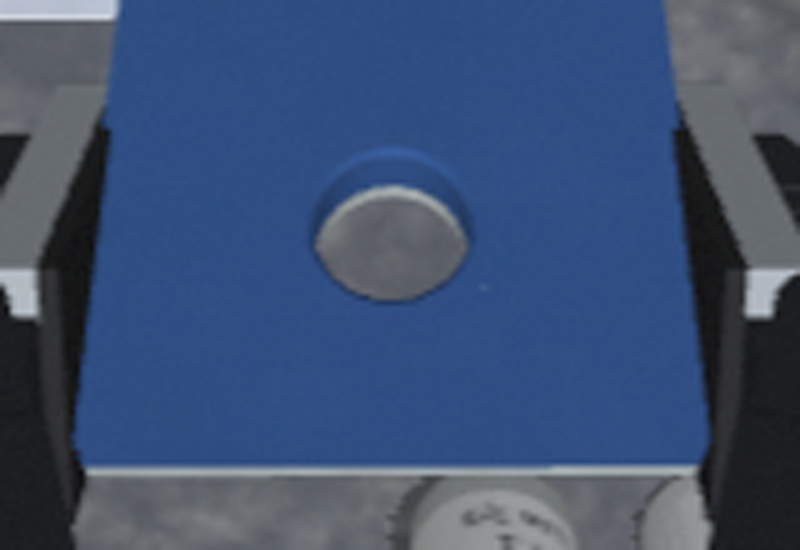

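```bash
cat > fit6.py <<'E'
from pan import *
z=lambda *u:unz(u,7,(120,165)); y5=lambda *u: unz(u,5,(175,220)); k=lambda *u: unz(u,1.5,(0,0))
W=cam_of('w6')
def f(p):
    r,xa,ya,za=stand_pts(p); top=r+8*xa+17*za
    return np.concatenate([proj(W,r-38.5*xa)[0]-z(140,180),(proj(W,r)[0]-z(226,385))*.7,(proj(W,top+14*ya)[0]-z(322,527)),(proj(W,top-14*ya)[0]-z(107,527))])
r=least_squares(f,[535,-81,153,.295,.63]); print(r.x.round(3),r.fun.round(2)); q=stand_pts(r.x); print('tip',(q[0]-43.5*q[1]).round(1))
for yw in (.292,):
  for l in (.57,.6,.63,.66):
    r1=least_squares(lambda p:f([p[0],p[1],p[2],yw,l]),r.x[:3]); q=stand_pts(np.r_[r1.x,yw,l]); print(l,r1.x.round(1),(q[0]-43.5*q[1]).round(1),r1.cost.round(3),r1.fun.round(1))
h=panel(y5(73,440),y5(712,440),k(319,161),k(440,161),y5(392,222))
h=panel(y5(73,440),y5(712,440),k(319,161),k(440,161),y5(392,222),[1,0.0,1,1,1])
E
python3 fit6.py
```

```text
[ 5.39570e+02 -8.43200e+01  1.43268e+02  3.20000e-01  5.46000e-01] [ 0.2   0.11 -0.11 -0.12  0.13 -0.4  -0.27  0.36]
tip [504.3 -96.  165.8]
0.57 [537.7 -83.6 146.7] [502.6 -94.2 170.2] 0.83 [ 0.9  0.2 -0.1 -0.3 -0.   0.  -0.9 -0. ]
0.6 [535.9 -83.  150. ] [501.5 -93.3 174.5] 0.772 [ 0.4  0.4 -0.1 -0.6  0.4 -0.  -0.8 -0. ]
0.63 [534.  -82.3 153.3] [500.3 -92.4 178.9] 1.248 [-0.   0.7 -0.  -0.9  0.8 -0.1 -0.8 -0.1]
0.66 [532.1 -81.6 156.7] [499.2 -91.5 183.3] 2.324 [-0.5  1.  -0.  -1.2  1.2 -0.1 -0.7 -0.2]
hole in tool [-1.3   6.21 -0.56] tilt,roll,yaw [ 6.356e-01 -1.800e-03 -6.000e-04] res [-0.24 -0.17  0.19 -0.23  0.65 -0.12 -0.64 -0.1   0.04  0.59]
hole in tool [-1.83  5.45 -0.41] tilt,roll,yaw [ 0.6291 -0.0018 -0.0034] res [-0.29 -0.15  0.   -0.    0.54  0.01 -0.63 -0.18  0.38  0.28]
```

```bash
cat > joint.py <<'E'
from h import *
sa=lambda *u:unz(u,5,(255,115)); tc=lambda *u:unz(u,6,(280,145)); w=lambda *u:unz(u,6,(190,80)); wr=lambda *u:unz(u,6,(370,80)); z=lambda *u:unz(u,7,(120,165))
k=lambda *u: unz(u,1.5,(0,0))
d1=np.load('pics/w1.npz');d6=np.load('pics/w6.npz')
def sh(cam,o): c=dict(cam); c['t']=cam['t']+o; return c
M=camera_params('wrist')['T_tool_cam']
def f(p,full=0):
    r,xa,ya,za=stand_pts(p[:5]); e,es,et=p[5:8],p[8:11],p[11:14]
    W1=wcam(d1['R'],d1['p']+d1['R']@e); W6=wcam(d6['R'],d6['p']+d6['R']@e); S2=sh(S,es);T2=sh(T,et)
    t5=r-38.5*xa; R5=t5-140*ya; top=r+8*xa+17*za; A,B=top+14*ya,top-14*ya
    o=[]
    def add(c,X,uv,s): o.append((proj(c,X)[0]-uv)/s)
    add(S2,t5,sa(258,200),.4);add(T2,t5,tc(278,333),.4);add(S2,R5,sa(298,45),.4);add(T2,R5,tc(641,215),.4)
    add(S2,r,sa(183,229),.6);add(T2,r,tc(233,250),.6)
    add(W1,t5,w(202,467),.35);add(W1,R5,wr(267,480),.35)
    add(W1,A,w(91,58),.5);add(W1,B,w(315,58),.5);add(W1,A-140*ya,wr(152,75),.5);add(W1,B-140*ya,wr(380,75),.5)
    add(W6,t5,z(140,180),.3);add(W6,r,z(226,385),.7);add(W6,A,z(322,527),.5);add(W6,B,z(107,527),.5)
    o.append([(p[3]-.294)/.004]); o.append(p[5:14]/1.2)
    return np.concatenate(o)
if __name__=='__main__':
    r=least_squares(f,np.r_[535,-82,152,.294,.62,np.zeros(9)]); np.save('joint.npy',r.x)
    C=np.linalg.inv(r.jac.T@r.jac)**1 ; print(r.x.round(3)); print('sd',np.sqrt(np.diag(C))[:8].round(3)); print((r.fun[:32].reshape(-1,2)).round(1),2*r.cost)
    q=stand_pts(r.x[:5]); print('tip',(q[0]-43.5*q[1]).round(1))
E
python3 joint.py
```

```text
[ 5.33729e+02 -8.17670e+01  1.53419e+02  2.93000e-01  6.19000e-01
 -1.35000e-01 -8.40000e-02  5.57000e-01 -1.94900e+00 -2.50000e-02
  2.41000e-01 -6.07000e-01 -1.09100e+00 -6.20000e-02]
sd [0.201 0.141 0.992 0.002 0.008 0.15  0.956 0.116]
[[-0.3  0.3]
 [-0.6 -0.8]
 [ 0.3 -0.6]
 [-0.3  0.1]
 [ 2.   0.4]
 [ 2.   2. ]
 [-0.7 -0.2]
 [-1.8 -0.5]
 [-0.4  0.4]
 [ 1.4  1.3]
 [ 1.2 -1. ]
 [ 1.5 -0.1]
 [ 0.2  1.1]
 [-0.1 -1.7]
 [ 1.5 -0.1]
 [-1.7 -0.1]] 39.68447372714703
tip [499.8 -92.  178.6]
```

```bash
cat > tgt.py <<'E'
from h import *
import sys
def tgt(out,dz=0,dy=0,dvert=0,ho=(-1.0,4.3,0.0)):
    p=np.load('joint.npy'); r,xa,ya,za=stand_pts(p[:5]); H=r-out*xa+dz*za+dy*ya+np.array([0,0,dvert])
    R,pp,s=Rt(); return H-R@np.array(ho)
if __name__=='__main__':
    for o in map(float,sys.argv[1:]): print(o,tgt(o).round(1),end=' '); rel(tgt(o),.293)
E
python3 tgt.py 120 80 58
```

```text
120.0 [ 441.1 -109.7  227.3] shift cm [-7.    7.19 -8.92] turn deg -0.01 (alt 360.0 ) yaw 0.293 t 9.3833
80.0 [ 472.3 -100.3  204.1] shift cm [-3.74  9.5  -8.92] turn deg -0.01 (alt 360.0 ) yaw 0.293 t 9.3833
58.0 [489.5 -95.1 191.4] shift cm [-1.94 10.77 -8.92] turn deg -0.01 (alt 360.0 ) yaw 0.293 t 9.3833
```

>>> jog_arm:
  series: [-3.5, 2, -3, 0, -7, 4, -6, 0, -7, 7.2, -8.9, 0, -7, 7.2, -8.9, 0, -7, 7.2, -8.9, 0, -5.4, 8.35, -8.9, 0, -3.7, 9.5, -8.9, 0, -2.8, 10.1, -8.9, 0, -1.9, 10.8, -8.9, 0, -1.9, 10.8, -8.9, 0, -1.9, 10.8, -8.9, 0]

```text
time_s: 10.3
tcp_pos: [489.9, -93.9, 191.1]
tool_rot: [-1.57, 0.003, 0.294]
wrist_force: [-0.2, -0.2, -0.3]
finger_gap: 48.4
```

```bash
python3 -c "
from h import *
snap('w7'); snap('s7','scene',5,(260,100,360,220))"; python3 tgt.py 58 52
```

```text
[489.9 -93.9 191.1] [-1.5696  0.0035  0.294 ] [-0.2 -0.2 -0.3] 48.36570712500354 10.3
[489.8 -94.4 191.5] [-1.5703  0.0031  0.2934] [-0.9 -0.3 -1.6] 48.03092721221561 10.35
58.0 [489.5 -95.1 191.4] shift cm [-0.04  0.03 -0.03] turn deg -0.01 (alt 360.0 ) yaw 0.293 t 10.4
52.0 [494.1 -93.7 187.9] shift cm [ 0.45  0.38 -0.03] turn deg -0.01 (alt 360.0 ) yaw 0.293 t 10.4
```

View pics/w7.png

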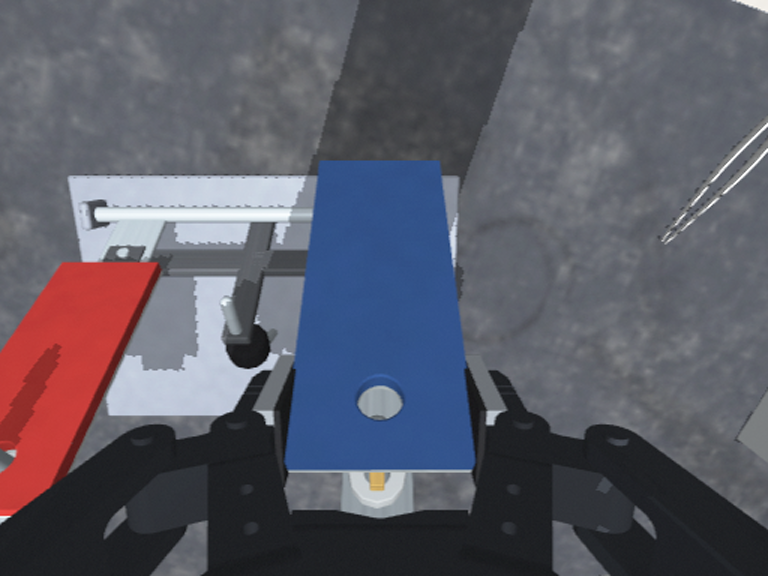

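View pics/s7.png

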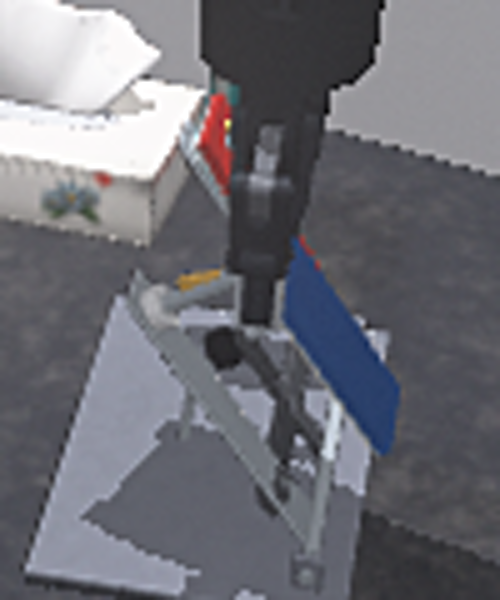

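```bash
python3 - <<'E'
import cv2
im=cv2.imread('pics/w7_raw.png')
cv2.imwrite('pics/w7z.png',cv2.resize(im[240:345,200:310],(770,735),interpolation=cv2.INTER_CUBIC)[:600+135])
E
```

```text
(no output)
```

View pics/w7z.png

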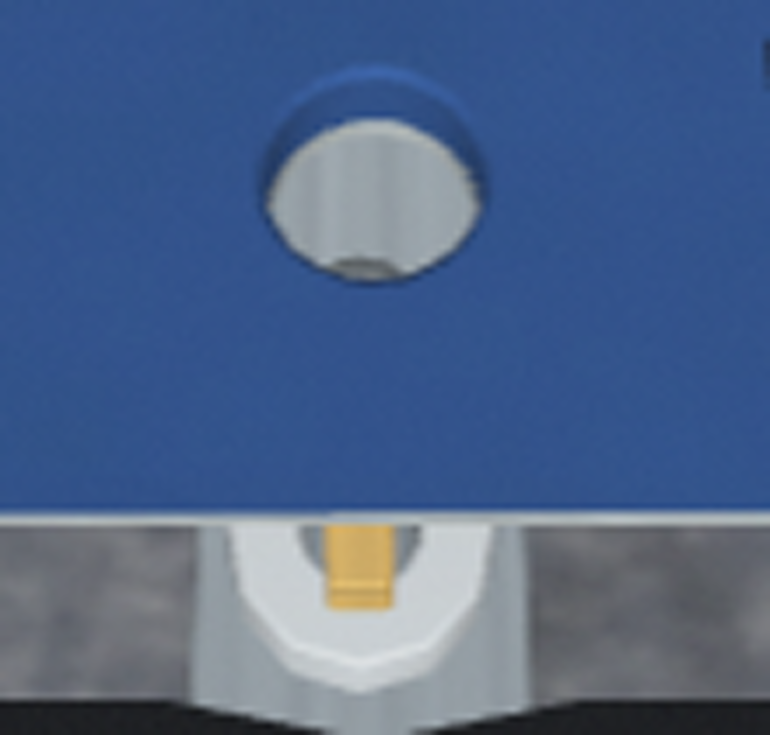

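```bash
python3 - <<'E'
from h import *
d=np.load('pics/w7.npz'); p=np.load('joint.npy'); r,xa,ya,za=stand_pts(p[:5]); W=wcam(d['R'],d['p']+d['R']@p[5:8])
b=r-38.5*xa; c=W['R']@b+W['t']; u=proj(W,b)[0]; print('ball',u,'depth',c[2],'rad px',K(W)*5/c[2],'top row',u[1]-K(W)*5/c[2])
print('ball tool',(d['R'].T@(b-d['p'])).round(2))
for ho in ((-1,4.3,0),(-2,3.8,.4),(-1.5,5.5,0),(0,4,0)):
    th=.63; h=np.array(ho); n=np.array([np.cos(th),np.sin(th),0]); 
    for dd in(-4,4): print(ho,dd,proj(W,d['R']@(h+dd*n)+d['p'])[0].round(1),end=' ')
    print()
E
```

```text
ball [250.85571099 288.207066  ] depth 151.0853128188562 rad px 10.505391587783558 top row 277.70167441591724
ball tool [14.13 15.35 -1.02]
(-1, 4.3, 0) -4 [253.  267.6] (-1, 4.3, 0) 4 [253.  275.5] 
(-2, 3.8, 0.4) -4 [254. 266.] (-2, 3.8, 0.4) 4 [253.9 274. ] 
(-1.5, 5.5, 0) -4 [253.  265.1] (-1.5, 5.5, 0) 4 [253. 273.] 
(0, 4, 0) -4 [253.  270.1] (0, 4, 0) 4 [253.  277.9]
```

>>> jog_arm:
  series: [0.0, 0.0, -0.08, 0, 0.25, 0.17, -0.08, 0, 0.5, 0.35, -0.08, 0, 0.75, 0.53, -0.08, 0, 1.0, 0.71, -0.08, 0, 1.25, 0.89, -0.08, 0, 1.45, 1.03, -0.08, 0, 1.45, 1.03, -0.08, 0]

```text
time_s: 11.07
tcp_pos: [504.0, -91.0, 180.9]
tool_rot: [-1.57, 0.003, 0.293]
wrist_force: [-0.2, 0.2, -1.4]
finger_gap: 48.6
```

```bash
python3 -c "
from h import *
snap('w8',scale=6,crop=(200,235,310,335)); snap('s8','scene',5,(260,100,360,220))"
```

```text
[504.  -91.  180.9] [-1.5702  0.0032  0.2933] [-0.2  0.2 -1.4] 48.63723609820895 11.0667
[503.9 -91.1 181. ] [-1.5703  0.0031  0.2932] [-0.4 -0.1 -1.9] 48.469175656991744 11.1167
```

View pics/w8.png

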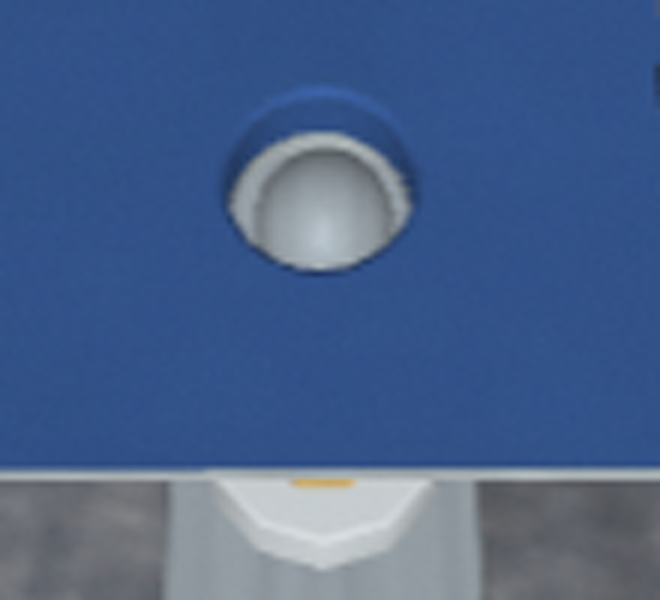

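View pics/s8.png

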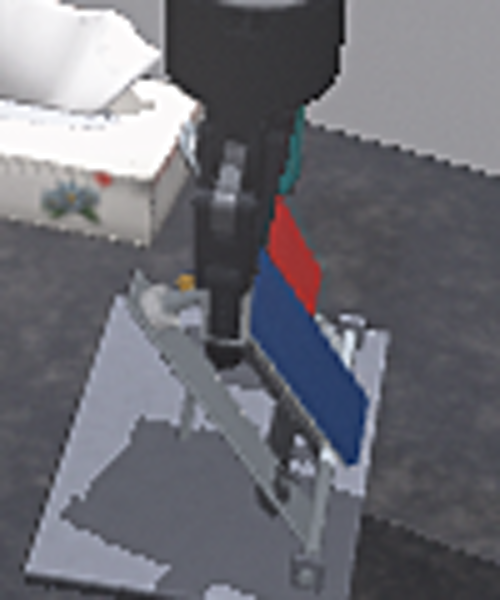

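>>> jog_arm:
  series: [0.2, 0.15, 0, 0, 0.4, 0.29, 0, 0, 0.6, 0.43, 0, 0, 0.8, 0.58, 0, 0, 1.0, 0.72, 0, 0, 1.0, 0.72, 0, 0]

```text
time_s: 11.67
tcp_pos: [513.9, -88.1, 174.0]
tool_rot: [-1.57, 0.003, 0.293]
wrist_force: [-0.1, 0.7, 1.0]
finger_gap: 48.6
```

```bash
python3 -c "
from h import *
snap('w9',scale=6,crop=(200,235,310,335))"
```

```text
[513.9 -88.1 174. ] [-1.5705  0.0025  0.2933] [-0.1  0.7  1. ] 48.63822870138197 11.6667
```

View pics/w9.png

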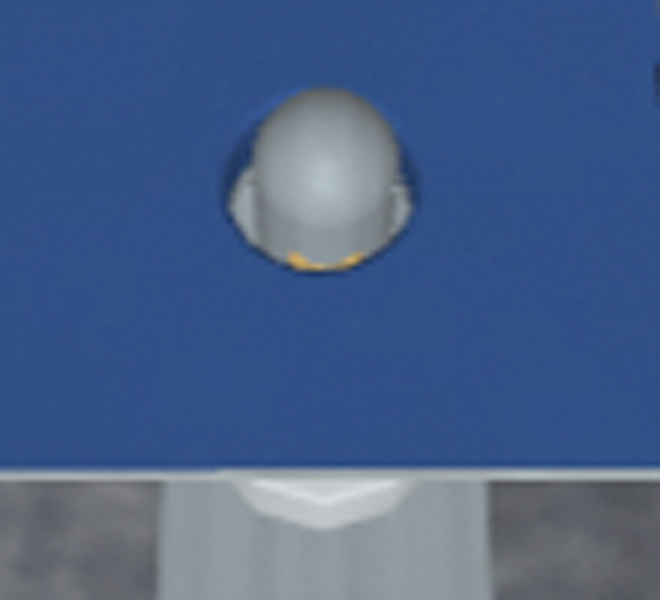

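>>> jog_arm:
  series: [0.3, 0.21, 0, 0, 0.6, 0.43, 0, 0, 0.9, 0.64, 0, 0, 1.2, 0.85, 0, 0, 1.5, 1.07, 0, 0, 1.8, 1.28, 0, 0, 1.8, 1.28, 0, 0]

```text
time_s: 12.3
tcp_pos: [532.0, -82.4, 161.5]
tool_rot: [-1.571, 0.001, 0.294]
wrist_force: [0.7, 1.0, 5.1]
finger_gap: 48.4
```

```bash
python3 -c "
from h import *
snap('w10',scale=6,crop=(200,235,310,335)); snap('s10','scene',5,(260,100,360,220))"
```

```text
[532.  -82.4 161.5] [-1.5707e+00  1.0000e-03  2.9390e-01] [0.7 1.  5.1] 48.42730180837932 12.3
[531.7 -82.6 161.6] [-1.5707e+00  1.3000e-03  2.9380e-01] [2.4 0.8 4.6] 48.61741958696325 12.35
```

View pics/w10.png

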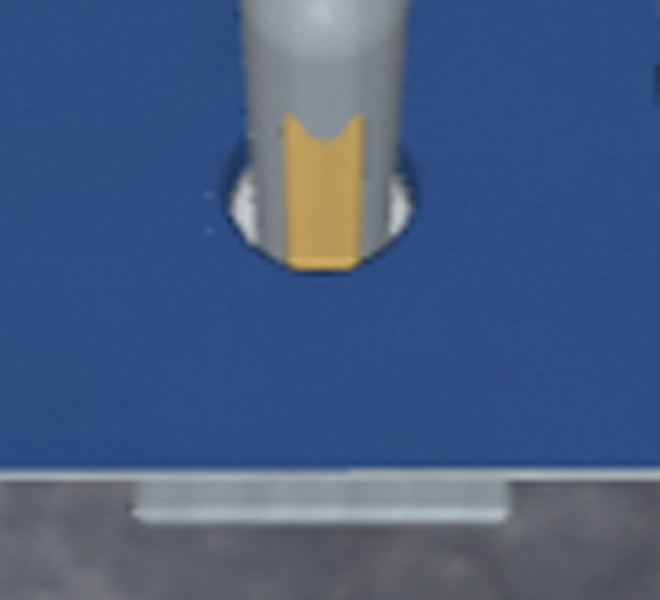

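View pics/s10.png

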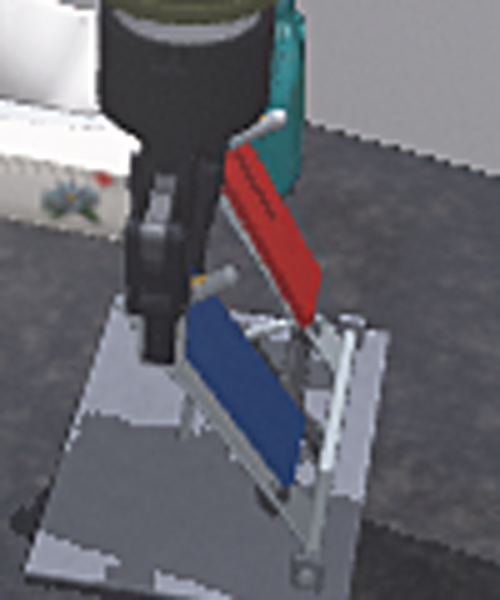

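>>> jog_arm:
  series: [0.25, 0.18, 0, 0, 0.5, 0.36, 0, 0, 0.75, 0.53, 0, 0, 1.0, 0.71, 0, 0, 1.2, 0.86, 0, 0, 1.2, 0.86, 0, 0]

```text
time_s: 12.9
tcp_pos: [542.5, -79.5, 152.6]
tool_rot: [-1.571, 0.003, 0.293]
wrist_force: [-4.5, -0.5, 7.7]
finger_gap: 48.6
```

```bash
python3 -c "
from h import *
snap('w11',scale=6,crop=(200,235,310,335)); snap('s11','scene',5,(260,100,360,220))"
```

```text
[542.5 -79.5 152.6] [-1.5706  0.0033  0.2935] [-4.5 -0.5  7.7] 48.574635024283424 12.9
[542.4 -79.6 152.7] [-1.5706  0.0033  0.2933] [-4.4 -2.1  5.5] 48.2469552736094 12.95
```

View pics/w11.png

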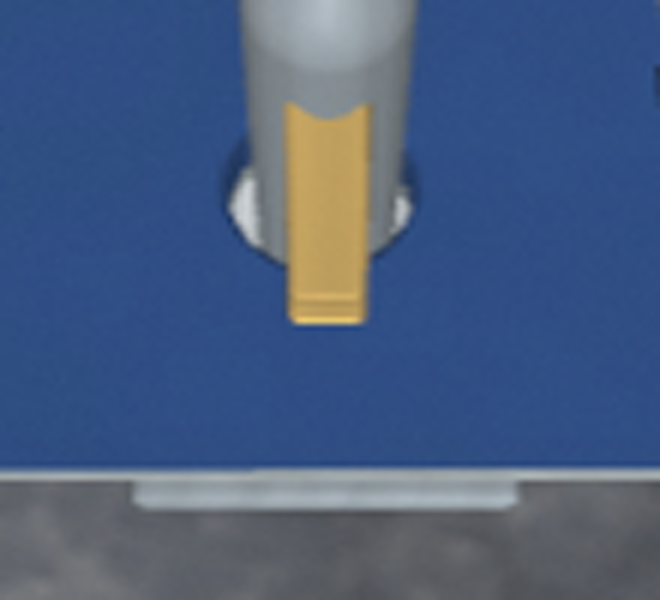

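View pics/s11.png

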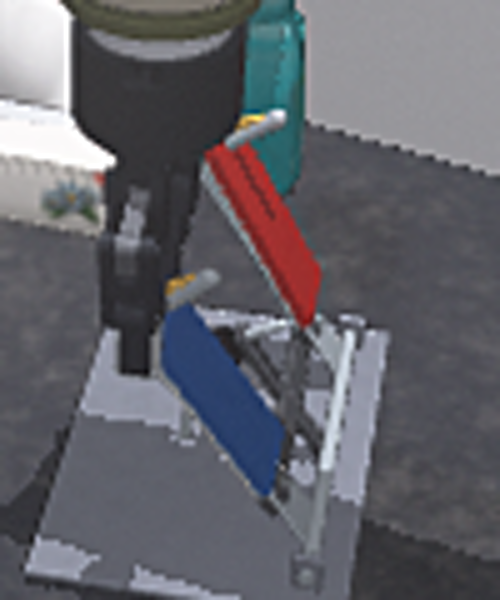

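```bash
python3 -c "
from tgt import *
rel(tgt(6,ho=(-1.8,4.8,0)))"
```

```text
shift cm [-1.2  -0.89  0.04] turn deg 0 (alt 0 ) yaw 0.293 t 13.0
```

>>> jog_arm:
  series: [-0.3, -0.22, 0, 0, -0.6, -0.45, 0, 0, -0.9, -0.67, 0, 0, -1.2, -0.89, 0, 0, -1.2, -0.89, 0, 0, -1.2, -0.89, 0, 0]

```text
time_s: 13.5
tcp_pos: [531.0, -83.1, 161.9]
tool_rot: [-1.571, 0.003, 0.293]
wrist_force: [0.4, -0.5, -1.1]
finger_gap: 48.3
```

```bash
python3 -c "
from h import *
snap('w12',scale=6,crop=(200,235,310,335)); snap('s12','scene',5,(260,100,360,220))"
```

```text
[531.  -83.1 161.9] [-1.5708  0.0028  0.2931] [ 0.4 -0.5 -1.1] 48.27054374148477 13.5
[531.  -83.  161.7] [-1.5706  0.003   0.2933] [ 0.4  0.2 -1.4] 48.20645083323469 13.55
```

View pics/w12.png

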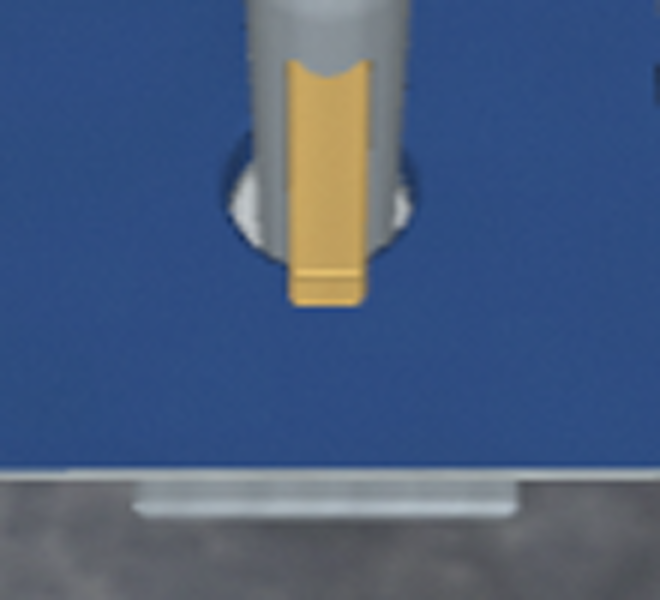

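View pics/s12.png

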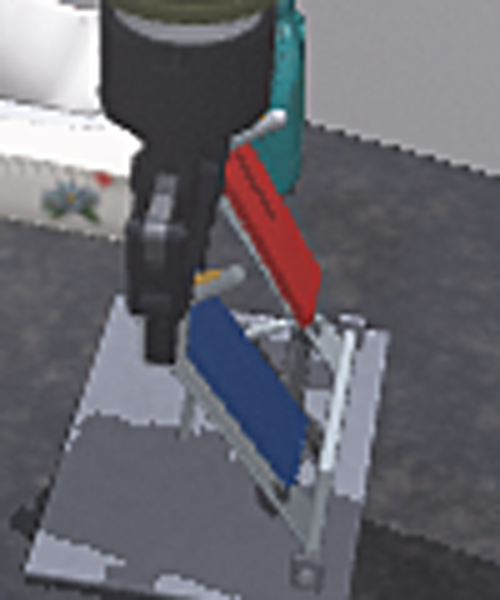

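>>> jog_arm:
  series: [0, 0, 0, 0, 0, 0, 0, 0, 0, 0, 0, 0, 0, 0, 0, 0, 0, 0, 0, 0, 0, 0, 0, 0]
  jaw: -0.7

```text
time_s: 14.1
tcp_pos: [531.0, -82.9, 161.7]
tool_rot: [-1.571, 0.003, 0.293]
wrist_force: [-0.5, 0.1, 0.3]
finger_gap: 72.5
```

```bash
python3 -c "
from h import *
snap('w13'); snap('s13','scene',5,(260,100,360,220))"
```

```text
[531.  -82.9 161.7] [-1.5705  0.0031  0.2934] [-0.5  0.1  0.3] 72.53338912969872 14.1
[531.  -82.9 161.6] [-1.5706  0.0031  0.2934] [-0.3  0.4 -0.3] 72.66957322096482 14.15
```

View pics/w13.png

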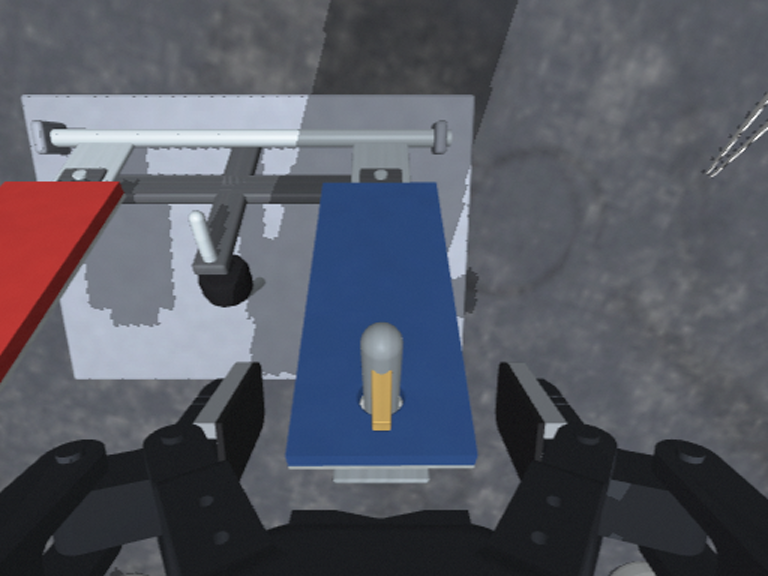

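>>> jog_arm:
  series: [0, -1.5, 0, 0, 0, -3.5, 0, 0, 0, -6.5, 0, 0, 0, -10, 0, 0, 0, -13, 0, 0, 0, -15, 0, 0, 0, -15, 0, 0, 0, -15, 0, 0, 0, -15, 0, 0, 0, -15, 0, 0]

```text
time_s: 15.03
tcp_pos: [531.0, -82.9, 310.3]
tool_rot: [-1.57, 0.005, 0.293]
wrist_force: [-0.8, -0.7, -0.2]
finger_gap: 72.7
```

```bash
python3 -c "
from h import *
snap('w14'); snap('s14','scene',5,(260,100,360,220)); snap('s14b','scene',1.4)"
```

```text
[531.  -82.9 310.3] [-1.5696  0.005   0.2934] [-0.8 -0.7 -0.2] 72.74438345772899 15.0333
[531.  -82.8 310.4] [-1.5695  0.0049  0.2934] [-0.3 -0.4  0.1] 72.82517423756468 15.0833
[531.1 -82.8 310.5] [-1.5696  0.0048  0.2934] [0.6 0.6 0.8] 72.47103270268614 15.1333
```

View pics/w14.png

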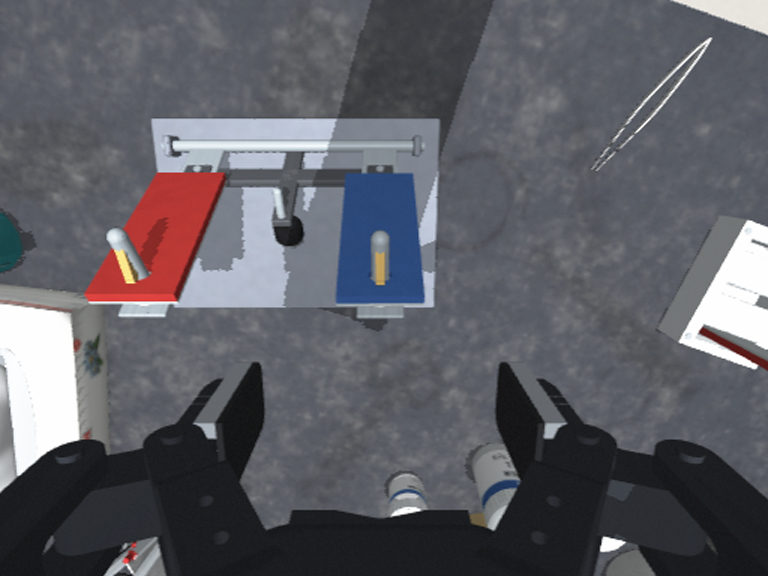

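View pics/s14.png

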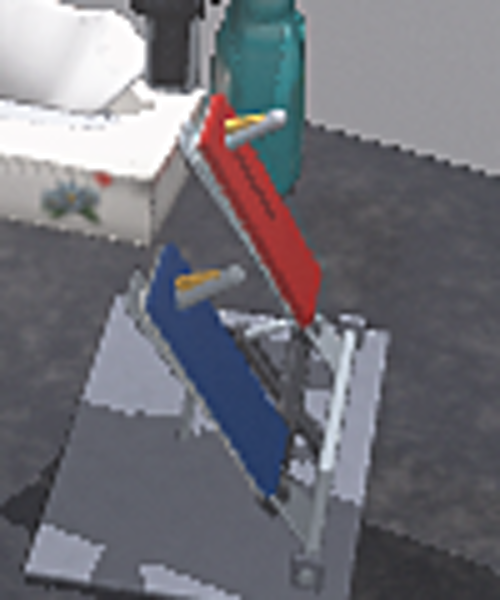

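View pics/s14b.png

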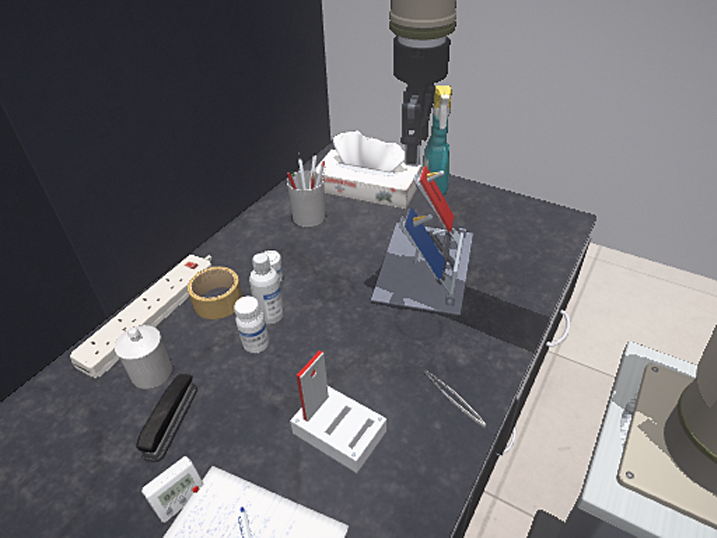

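```bash
python3 - <<'E'
from h import *
im=cv2.imread('pics/w14_raw.png'); cv2.imwrite('pics/w14z.png',cv2.resize(im[140:220,215:295],(640,640),interpolation=2)[:600])
a=cv2.imread('pics/s14_raw.png').astype(int);b=cv2.imread('pics/s14b_raw.png').astype(int); print(abs(a-b)[140:215,280:330].max())
E
```

```text
5
```

View pics/w14z.png

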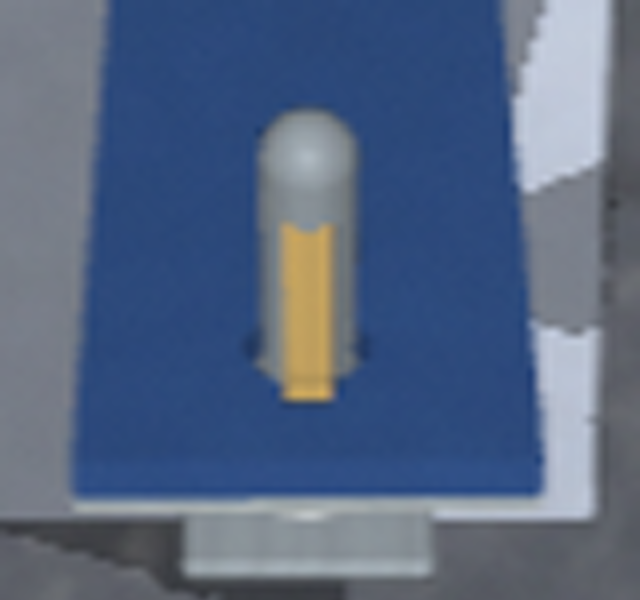

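The panel hangs still. The catch's end stands in front of the hole's upper rim, at about (307,395), and the collar is directly behind the panel.

```bash
python3 -c "
from rig import *
print(finish_job())"
```

```text
the job is handed in; nothing more can be done
None
```

The blue panel is hanging on the free peg, blue face outwards, with the spring catch up in front of it. I handed the job in at about 15.1 s of the 42 s allowed; `finish_job` gives no verdict.

**What I did:**
- I gripped the panel by its long edges at hole height and lifted it until only about 4 mm was still in the slot.
- Pivoting it against the slot edge gave it a measured tilt of 0.63 rad. The stand's measured lean was 0.62 rad.
- I then lifted it clear, turned it round and threaded it onto the peg.
- I pushed it in until the catch snapped up; the force readings after each push step were at most about 9 N.
- I let the strip spring back to near zero force, opened the fingers and moved straight up.

**Last checks:**
- **Panel and catch:** the catch's end is in front of the panel, and the collar is directly behind it. The panel looks about parallel to the strip. Two scene pictures 0.05 s apart showed no movement.
- **Peg and stand:** the peg tip and the stand's base corner are within about 1 pixel (roughly 2 mm) of where they started.
- **Bystanders:** the red panels and the bottles look undisturbed in the scene picture, though I did not measure them.
- **Robot:** the gripper is 15 cm above the panel with no contact force.

**Disagreement:** my first two-camera fit gave a stand lean of 0.57 rad. I used 0.62 rad, from a joint fit that added two wrist views. The insertion forces were low, which fits that value. I judged the catch angle and the gap behind the panel by eye, not by measurement.

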